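# Turn the wheel by its spokes to bring the valve to the top

### The job

The small wheel on the repair stand is to be pumped up next: push its spokes round, one after another, with the fingertips until the valve stem, which now hangs low, sits straight up at the very top of the wheel (twelve o'clock, the highest point of the tilted rim), then take the hand clear and leave the wheel at rest there. Push gently and on the spokes only: grip nothing, and do not touch the valve stem or the freshly glued tyre. Leave the jar, spool and tools around the stand where they are.

Things in the scene. Friction and masses are not known exactly. Their poses are not given: they have to be found in the camera images.
- stand: Grey wheel stand bolted down: base plate 260 (x) by 370 (y) by 10 mm, upright side plates at y = +-168 mm (12 mm thick, 180 mm high, 80 mm deep). Origin: centre of the underside; z up, -x side towards the robot. The wheel between the plates is tilted 30 degrees from level, facing the robot: in this frame its face's outward normal is (-0.5, 0, 0.866), its twelve o'clock direction (0.866, 0, 0.5).
- bar (a point): Middle of the level steel axle bar (16 mm wide, 8 mm thick) that runs along the stand's y right across the front of the wheel, 27 mm out from the wheel's middle plane (its like is 34 mm behind). A finger put between the spokes can sweep only above or only below the bar, and must be drawn out to pass it.
- hub (a point): Centre of the wheel: on the axle, in the wheel's middle plane, at (0, 0, 140 mm) in the stand's frame.
- wheel (a joint): Angle of the wheel (rad), unlimited turns. 0 or any whole turn = valve at the very top. Seen from in front it grows anticlockwise: from the top the valve goes to the stand's +y (the robot's left). It starts at 2.4 to 3.88 (valve low). Stiff bearing (0.16 N m, some 2.5 N at 65 mm from the axle): the wheel stays where it is left and hardly coasts.
- spokes: Hub (44 mm diameter, 36 mm long) and five grey spokes: bars 14 mm wide and thick, centred on the wheel's middle plane, from hub to rim (inside radius 103 mm), at 36, 108, 180, 252 and 324 degrees from the valve, which is midway between two; the other four gaps are empty. Origin: hub centre; x points to the valve, z out of the face, y the way the joint value grows.
- tyre: Black rubber tyre, freshly glued, not to be touched: 284 mm outside diameter, 34 mm thick, standing 17 mm before and behind the wheel's middle plane, on an aluminium rim (220 mm outside, 206 mm inside, 22 mm wide). Origin: the hub's centre.
- valve: Valve stem, thin brass with a white cap, fixed in the inside of the rim and reaching 32 mm in towards the hub (10 mm thick at most). Origin: its root at the rim, 103 mm from the hub's centre. Not to be touched.
- jar: Small clear jar with a black lid, 54 mm diameter, 70 mm high, standing beside the stand. Origin: centre of its underside. To be left alone.
- spool: Aluminium wire spool, 60 mm diameter, 44 mm high, standing beside the stand. Origin: centre of its underside. To be left alone.
- driver: Screwdriver, 190 mm long, lying beside the stand. To be left alone.
- wrench: Steel wrench, 180 mm long, lying beside the stand. To be left alone.

How it is judged:
By the outcome, as a careful person would: the job done as asked, in the order asked, and still so for the second after the job is handed in, with the robot touching nothing.
It also fails if it takes over 61 s, if anything falls off the work surface, if the arm or the gripper's body presses on something with over 40 N, if the wrist force passes 120 N, or if a joint passes its speed limit or range.

### The arm

A 6-joint arm with a two-finger parallel gripper is mounted at the origin on the work surface. World frame = base frame: x ahead of the robot, y to its left, z up, the work surface at z = 0. Lengths are in m, angles in rad, forces in N, time in s.
With the tool pointing down it reaches from about 0.35 to 0.775 m from the base axis. Payload 7.3 kg.
Tool frame: the origin (TCP) lies at the very end of the fingers, on their centre line; the grasp point (between the pads) lies 19 mm behind it; z points along the fingers, y is the direction in which the jaws open and shut (so a half turn about z gives the same grasp; the last joint's range is limited). The gripper opens to 92 mm and grips with 3 to 60 N. Pads are 19 mm wide; open, the fingers measure 130 mm over their backs; the gripper's body (75 mm by 190 mm) begins 47 mm behind the grasp point.
Start: joints at [1.061, 0.342, 1.524, -0, 1.275, -0.146], TCP at [0.187, 0.491, 0.227] pointing down, gripper open.
Joint ranges: [-2.53, 2.53], [-0.77, 2.02], [0.04, 2.7], [-1, 4.14], [0.28, 2.66], [-3.11, 3.11]. Speed limits (rad/s): [2.57, 2.57, 3.14, 3.14, 3.14, 3.14].

### API

Orientations are given as a rotation vector (axis times angle).
In Python, from workcell import robot, optics, spotter gives the robot as it stands.
- The arm moves only by the shell command python3 -m inch 'ROWS' [FORCE]. ROWS is JSON, a list of rows, each a list of 7 numbers: the shift along the world's x, y, z in units of 25 cm (1.0 is 25 cm), then the turn, a rotation vector about the world's x, y, z in units of 2 rad (1.0 is 2 rad), then the opening, from 0 (shut) to 1 (fully open). In form: [[dx, dy, dz, ax, ay, az, grip], ...]. A call has 1 to 5 rows; each row shifts and turns the pose as measured when the row begins; what a row does not reach is not made up. A row lasts 1/12 s, in which the tool goes at most 41.7 mm and 7.16 degrees, less where a joint would pass 70% of its speed; a pose out of reach is approached as far as the arm can. A call with a number of a shift or a turn outside -1 to 1 is refused whole. A call with a gripper value outside its range is refused whole. The fingers move at their own pace and stop on an object; FORCE is the grip in N (left out, the last holds). Time passes only in rows, so rows that do not move let the fingers close. It gives the time, the measured TCP pose, the force and the opening at its end, in the units of the state.
- robot.read_state(): the state, without advancing time (a new reading comes with each control period).
- optics.camera(name): name is "scene" or "top" or "wrist"; returns the picture (420x560x3 uint8, red, green, blue); there is no depth.
- optics.camera_info(name): a dict with "fx", "fy", "cx", "cy" (pixels), "extrinsics" (4x4, takes a point from world to camera coordinates). Camera axes: x right, y up, looking along -z (the intrinsics and any distortion apply to the point x, -y, -z); pixel columns grow to the right and rows downward; lengths in m; the calibration is good to about 2 mm. A picture is of the moment at which its call begins: read the wrist's pose just before it. camera_info takes no time and is no camera call; for the wrist camera it gives the pose at the moment of the call.
- robot.finish_job(): hands the job in, once; it reports no verdict.
Trained networks look in the newest picture that a camera, given by its name, has taken for a name from the list of things; names that differ only in an ending like _2 or _b are one class to them, and where a whole thing is asked for, a point or a joint stands for the part that bears it (a point fixed in the world has none). Each returns a list of dicts, best first, with "score" (0 to 1); they miss things now and then, are a little off and sometimes report something else, mostly with a low value. They report only what shows in the picture. A call takes as long as a camera call.
- spotter.spot_in(camera, target): "xyz" ([x, y, z] in m, in world coordinates, good to about 4 mm: the middle of the surface that is visible of it).
- spotter.outline_of(camera, target): "region" (420x560 bool, what is visible of it).
The state is a dict: "clock": time; "joints": joint angles; "joint_velocities": joint speeds; "joint_torque": joint torques, N m; "ee_pos": TCP position; "eef_rot": TCP orientation; "wrist_force": force on the tool from outside, world axes, zero at the start; "ft_torque": the same for the moment, N m; "width": finger opening in m.
Only numpy, scipy, OpenCV 4.12 (cv2) and the standard library are available. Lean on these libraries where they do the work, as an engineer would, in place of code of your own. Each camera call takes 0.05 s, during which the arm holds its last target.

## Working session

There is one attempt and no reset: what is moved stays moved. The work goes in short steps, Python scripts to look and compute and a shell command to move; the robot and the scene stay as the last step left them, time stands still between calls to the robot, and variables do not carry over. Pictures are saved under pics/ and viewed, and the job is handed in when it is done.

```bash
ls; mkdir -p pics
python3 - <<'E'
from workcell import robot, optics, spotter
import cv2
print(robot.read_state())
for n in ["scene","top"]:
    im=optics.camera(n); cv2.imwrite(f"pics/{n}0.png",im[:,:,::-1])
    i=optics.camera_info(n); print(n,i)
for c in ["scene","top"]:
  for t in ["stand","bar","hub","wheel","valve","spokes","tyre","jar","spool","driver","wrench"]:
    try:
        print(c,t,[(x["xyz"],round(x["score"],2)) for x in spotter.spot_in(c,t)[:2]])
    except Exception as e: print(t,e)
print(robot.read_state()["clock"])
E
```

```text
pics
{'clock': 0.0, 'joints': array([ 1.06098495e+00,  3.42724191e-01,  1.52503717e+00, -1.15779635e-05,
        1.27539384e+00, -1.46009131e-01]), 'joint_velocities': array([ 0.00034579,  0.00138255, -0.00100154,  0.00101455,  0.00060657,
        0.00064955]), 'joint_torque': array([-1.52527336e-04, -4.31233513e+01, -2.44216204e+01,  7.18579930e-02,
        5.58807270e-02, -1.19145575e-04]), 'ee_pos': array([0.18659265, 0.49027702, 0.22603717]), 'eef_rot': array([-5.68218511e-01, -3.08927675e+00,  2.32890558e-03]), 'wrist_force': array([-0.07246263, -0.11617632,  0.17857874]), 'ft_torque': array([ 0.03117137, -0.01509507,  0.00971589]), 'width': 0.09137984434293167}
scene {'fx': 385.701325190784, 'fy': 385.701325190784, 'cx': 285.76857477576334, 'cy': 204.73334804152287, 'extrinsics': array([[ 0.33627503,  0.94171333,  0.00975209, -0.16260732],
       [-0.55561669,  0.19002211,  0.80943295,  0.17188662],
       [ 0.76040068, -0.27761052,  0.58713133, -1.44399395],
       [ 0.        ,  0.        ,  0.        ,  1.        ]])}
top {'fx': 472.75888156016543, 'fy': 472.75888156016543, 
[... 733 characters left out ...]
0.0538], 0.88)]
scene spool [([0.4541, 0.2037, 0.0413], 0.66)]
scene driver [([0.6286, 0.1727, 0.0198], 0.91)]
scene wrench [([0.5186, -0.3635, 0.0079], 0.93), ([0.631, 0.1734, 0.0215], 0.57)]
top stand [([0.5511, -0.0954, 0.0993], 0.67), ([0.3476, -0.2698, 0.0694], 0.53)]
top bar [([0.5483, -0.0983, 0.0991], 0.59)]
top hub []
top wheel [([0.5659, -0.0891, 0.1596], 0.92)]
top valve [([0.5109, -0.0282, 0.1067], 0.49)]
top spokes [([0.5618, -0.0816, 0.1573], 0.55), ([0.5664, -0.0864, 0.1612], 0.35)]
top tyre [([0.5745, -0.0959, 0.1668], 0.86)]
top jar [([0.3473, -0.2706, 0.0675], 0.58)]
top spool []
top driver [([0.6166, 0.1775, 0.021], 0.76)]
top wrench [([0.5062, -0.3644, 0.0076], 0.84)]
1.2
```

View pics/scene0.png

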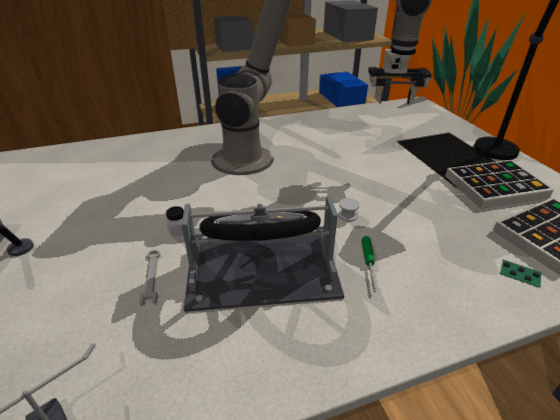

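View pics/top0.png

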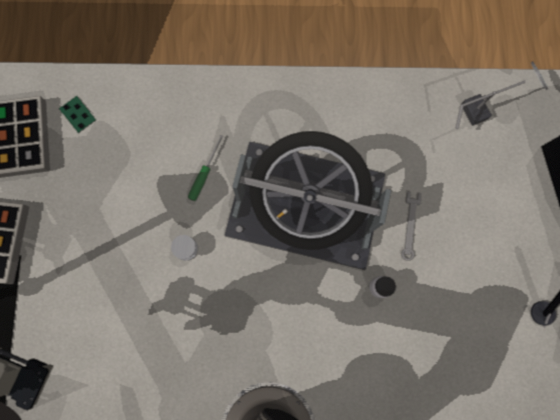

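Run:
```python
import cv2
a=cv2.imread("pics/top0.png")[110:280,210:410]; cv2.imwrite("pics/topc.png",cv2.resize(a,None,fx=4,fy=3.5,interpolation=3)[:, :800])
a=cv2.imread("pics/scene0.png")[180:320,150:360]; cv2.imwrite("pics/scenec.png",cv2.resize(a,None,fx=3.8,fy=3.8,interpolation=3))
```

```text
(no output)
```

View pics/topc.png

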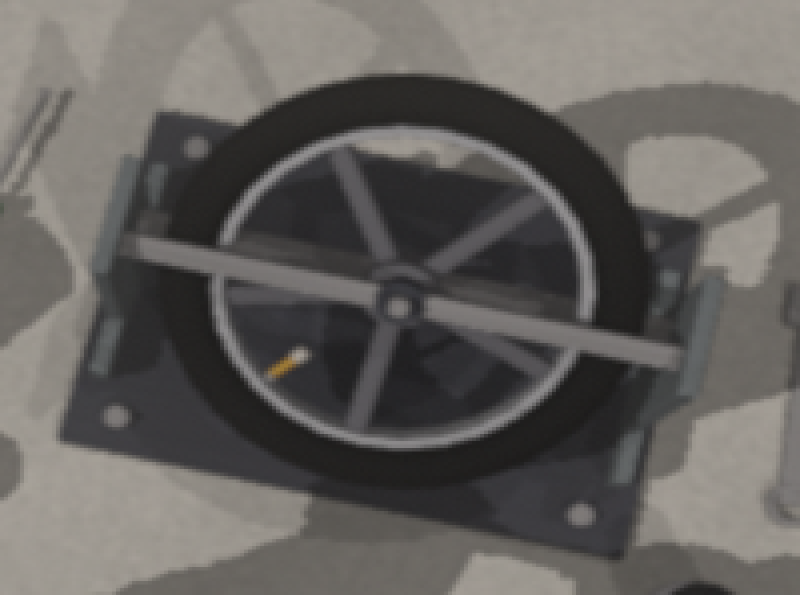

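View pics/scenec.png

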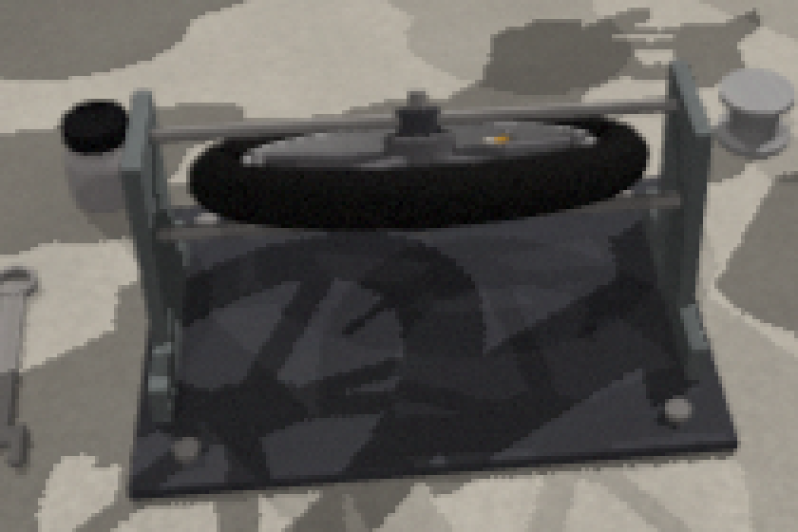

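```bash
cat > h.py <<'E'
import numpy as np, cv2
from scipy.optimize import least_squares
from scipy.spatial.transform import Rotation as R
from workcell import robot, optics, spotter
def proj(ci,P):
    E=np.array(ci["extrinsics"]); p=np.atleast_2d(P)@E[:3,:3].T+E[:3,3]
    return np.c_[ci["cx"]+ci["fx"]*p[:,0]/-p[:,2], ci["cy"]-ci["fy"]*p[:,1]/-p[:,2]]
N=np.array([-.5,0,.866025]);U=np.array([.866025,0,.5]);Y=np.array([0,1.,0]);H=np.array([0,0,.14])
def wp(r,a,n=0): # wheel point; a = angle from 12 o'clock toward +y
    return H+r*(np.cos(a)*U+np.sin(a)*Y)+n*N
def toW(p,P):
    c,s=np.cos(p[2]),np.sin(p[2]); M=np.array([[c,-s,0],[s,c,0],[0,0,1]])
    return np.atleast_2d(P)@M.T+np.array([p[0],p[1],0])
E
python3 - <<'E'
from h import *
T=optics.camera_info("top");S=optics.camera_info("scene")
t=lambda u,v:(210+u/4,110+v/3.5); s=lambda u,v:(150+u/3.8,180+v/3.8)
a,b=.13,.185
base=np.array([[a,b,.01],[-a,b,.01],[-a,-b,.01],[a,-b,.01]])
tp=np.array([t(158,112),t(62,440),t(618,550),t(703,222)])
sp=np.array([s(737,440),s(130,490)])
def res(q):
    p=q[:3];al=q[3]
    r=[proj(T,toW(p,base))-tp, proj(S,toW(p,base[[0,3]]))-sp]
    vr=[wp(.103,al),wp(.071,al)]
    r.append((proj(T,toW(p,np.array(vr)))-np.array([t(270,375),t(303,352)])))
    for k,(u,v) in {36:(358,425),108:(530,370),180:(535,200),252:(342,155),324:(225,297)}.items():
        pass
    return np.concatenate(r).ravel()
f=least_squares(res,[.6,-.1,-.2,2.4]);print(f.x, np.round(f.fun.reshape(-1,2),1))
im=cv2.imread("pics/top0.png");im=cv2.resize(im[110:280,210:410],None,fx=4,fy=3.5)
p=f.x[:3]
def dot(P,c,ci=T):
    for u,v in proj(ci,toW(p,P)): cv2.circle(im,(int((u-210)*4),int((v-110)*3.5)),2,c,-1)
al=f.x[3]; th=np.linspace(0,6.28,120)
dot(np.array([wp(.103,x,.011) for x in th]),(0,255,0)); dot(np.array([wp(.142,x) for x in th]),(0,0,255))
for k in (36,108,180,252,324): dot(np.array([wp(r,al+np.radians(k),.007) for r in np.linspace(.022,.1,10)]),(255,255,0))
dot(np.array([wp(r,al) for r in (.071,.103)]),(255,0,255)); dot(base,(255,0,0))
dot(np.array([H+.027*N+y*Y for y in np.linspace(-.168,.168,15)]),(0,255,255))
cv2.imwrite("pics/fit.png",im)
E
```

```text
[ 0.5580714  -0.0911942  -0.2265209   2.47603377] [[-0.6 -1.2]
 [-1.3 -0.3]
 [ 1.8  2.2]
 [ 0.1 -0.8]
 [ 0.9 -0.4]
 [-0.6  0.3]
 [-1.   0.6]
 [ 1.1 -0.6]]
```

View pics/fit.png

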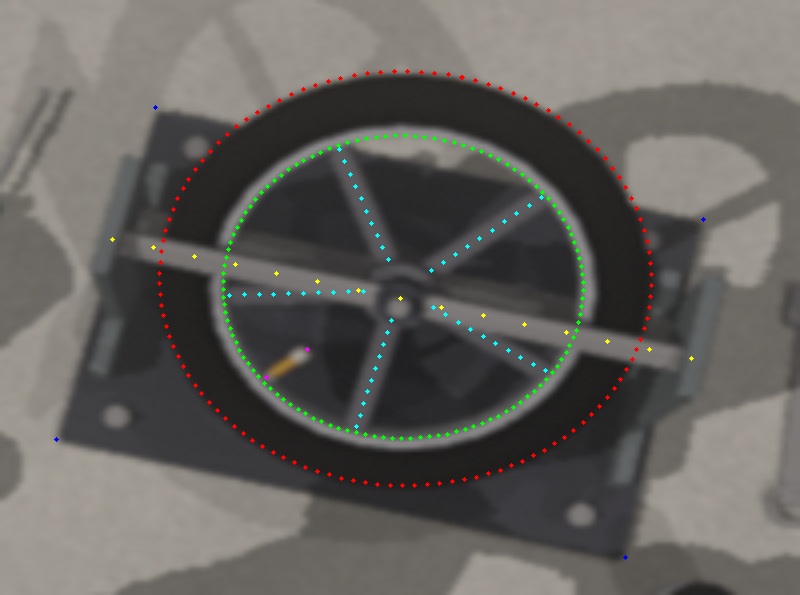

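```bash
cat >> h.py <<'E'
P0=np.array([.5581,-.0912,-.2265]); AL0=2.476
def pose(p,r,a,n,jaw=None,flip=1):
    # a finger angle rad; jaw angle rad
    if jaw is None: jaw=a
    M=toW(np.r_[0,0,p[2]],np.eye(3)).T
    z=M@(-N); y=flip*M@(np.cos(jaw)*U+np.sin(jaw)*Y); x=np.cross(y,z)
    return toW(p,wp(r,a,n))[0], np.c_[x,y,z]
def rows(target,k,st=None,grip=0):
    st=st or robot.read_state()
    dp=target[0]-st["ee_pos"]; w=R.from_matrix(target[1]@R.from_rotvec(st["eef_rot"]).as_matrix().T).as_rotvec()
    print("total mm",np.round(dp*1000),"deg",np.round(np.degrees(w),1),"per row",np.round(np.r_[dp/.25/k,w/2/k],4).tolist()+[grip], "rowmm",round(np.linalg.norm(dp)/k*1e3,1),"rowdeg",round(np.degrees(np.linalg.norm(w))/k,2))
E
python3 - <<'E'
from h import *
d=np.radians
for fl in (1,-1): rows(pose(P0,.065,d(50),.12,flip=fl),16); 
print(pose(P0,.065,d(50),.12)[0])
E
```

```text
total mm [ 359. -528.   38.] deg [  1.6 -30.3 -31.4] per row [0.0898, -0.132, 0.0095, 0.0009, -0.0165, -0.0171, 0] rowmm 40.0 rowdeg 2.73
total mm [ 359. -528.   38.] deg [-40.   -2.2 143.5] per row [0.0898, -0.132, 0.0095, -0.0218, -0.0012, 0.0783, 0] rowmm 40.0 rowdeg 9.31
[ 0.54607377 -0.03733049  0.2648136 ]
```

```bash
for i in 1 2 3 4; do python3 -m inch '[[0.07,-0.105,0.012,0.0007,-0.013,-0.0137,0],[0.07,-0.105,0.012,0.0007,-0.013,-0.0137,0],[0.07,-0.105,0.012,0.0007,-0.013,-0.0137,0],[0.07,-0.105,0.012,0.0007,-0.013,-0.0137,0],[0.07,-0.105,0.012,0.0007,-0.013,-0.0137,0]]'; done
python3 - <<'E'
from h import *
d=np.radians
rows(pose(P0,.065,d(50),.12),3)
s=robot.read_state();print(s["clock"],s["joints"])
im=optics.camera("wrist"); cv2.imwrite("pics/w1.png",im[:,:,::-1])
im=optics.camera("top"); cv2.imwrite("pics/t1.png",im[:,:,::-1])
E
```

```text
clock: 1.62
ee_pos: [0.2747, 0.3584, 0.2407]
eef_rot: [0.744, 2.918, 0.048]
wrist_force: [0.5, 0.2, -0.4]
width: 0.0633
clock: 2.03
ee_pos: [0.365, 0.2204, 0.2574]
eef_rot: [0.908, 2.729, 0.092]
wrist_force: [0.3, -0.3, 0.5]
width: 0.0297
clock: 2.45
ee_pos: [0.4552, 0.0818, 0.2749]
eef_rot: [1.055, 2.528, 0.132]
wrist_force: [1.3, -0.4, -0.2]
width: 0.001
clock: 2.87
ee_pos: [0.5456, -0.0578, 0.2923]
eef_rot: [1.185, 2.32, 0.167]
wrist_force: [0.3, 0.7, 0.7]
width: 0.0001
total mm [  1.  20. -27.] deg [0.2 1.3 1.1] per row [0.0007, 0.0273, -0.0367, 0.0005, 0.0037, 0.0032, 0] rowmm 11.4 rowdeg 0.56
2.8667 [-0.24670149  0.06427962  1.82741335  0.00385463  0.70419701 -0.8749801 ]
```

View pics/w1.png

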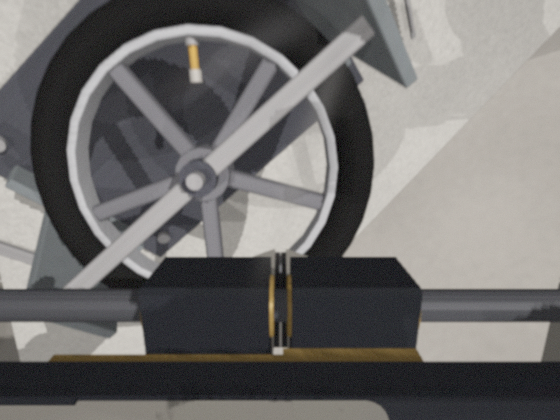

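View pics/t1.png

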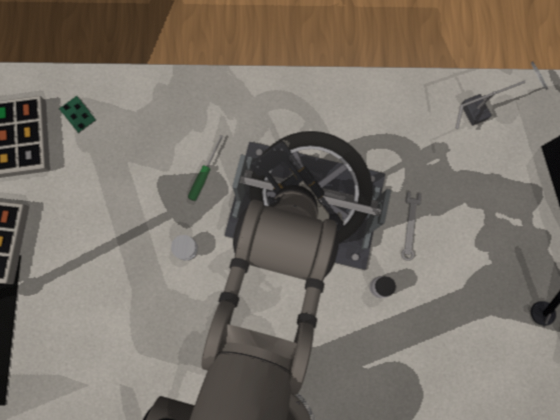

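Run:
```python
from h import *
s=robot.read_state();W=optics.camera_info("wrist");print(W["fx"])
M=R.from_rotvec(s["eef_rot"]).as_matrix(); t=s["ee_pos"]
for d in ([0,0,0],[0,.019,0],[0,-.019,0],[.0095,.019,0],[-.0095,.019,0],[0,.019,-.04],[-.01,.019,-.04],[.01,.019,-.04]): print(d,proj(W,t+M@np.array(d)).round())
im=cv2.imread("pics/w1.png");p=P0;al=AL0
def dot(P,c):
    for u,v in proj(W,toW(p,P)): cv2.circle(im,(int(u),int(v)),2,c,-1)
th=np.linspace(0,6.28,80)
dot(np.array([wp(.103,x,.011) for x in th]),(0,255,0)); dot(np.array([wp(.142,x) for x in th]),(0,0,255))
for k in (36,108,180,252,324): dot(np.array([wp(r,al+np.radians(k),.007) for r in np.linspace(.022,.1,10)]),(255,255,0))
dot(np.array([wp(r,al) for r in (.071,.103)]),(255,0,255))
dot(np.array([H+.031*N+y*Y for y in np.linspace(-.168,.168,15)]),(0,255,255))
cv2.imwrite("pics/w1f.png",im)
```

```text
354.82637515006934
[0, 0, 0] [[280. 271.]]
[0, 0.019, 0] [[319. 272.]]
[0, -0.019, 0] [[240. 271.]]
[0.0095, 0.019, 0] [[320. 253.]]
[-0.0095, 0.019, 0] [[318. 289.]]
[0, 0.019, -0.04] [[330. 317.]]
[-0.01, 0.019, -0.04] [[329. 340.]]
[0.01, 0.019, -0.04] [[331. 293.]]
```

View pics/w1f.png

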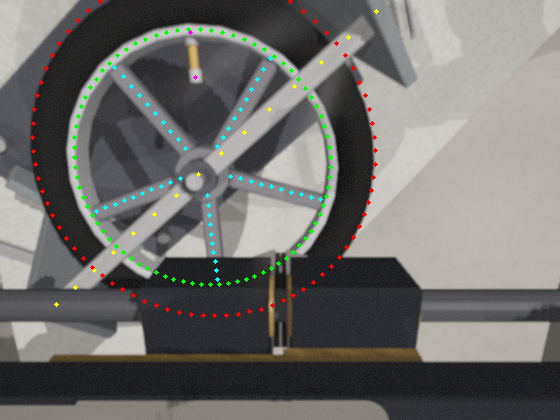

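Run:
```python
from h import *
im=optics.camera("scene"); cv2.imwrite("pics/s1.png",cv2.resize(im[120:300,140:380,::-1],None,fx=3.3,fy=3.3,interpolation=3))
a=cv2.imread("pics/scene0.png")[40:120,340:460]; cv2.imwrite("pics/g0.png",cv2.resize(a,None,fx=6,fy=6,interpolation=3))
a=cv2.imread("pics/w1.png")[230:370,130:430]; cv2.imwrite("pics/g1.png",cv2.resize(a,None,fx=2.6,fy=2.6,interpolation=3))
```

```text
(no output)
```

View pics/s1.png

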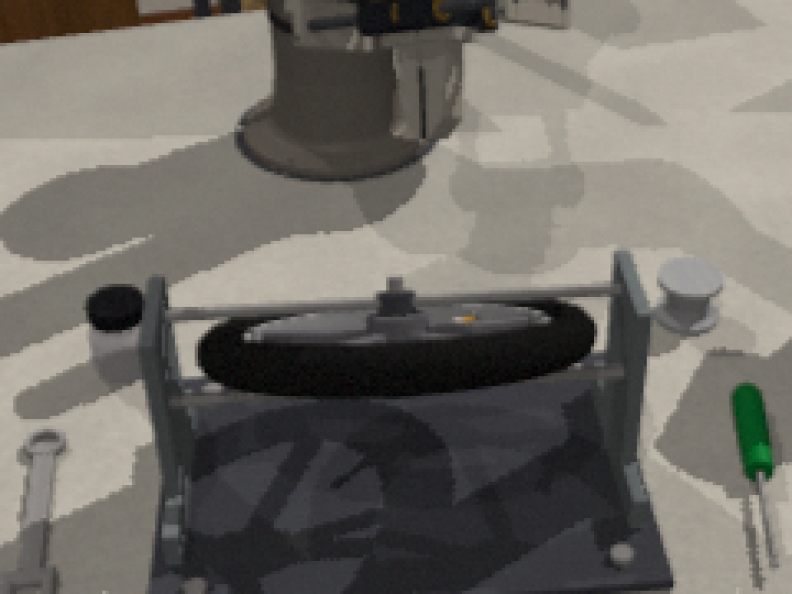

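View pics/g0.png

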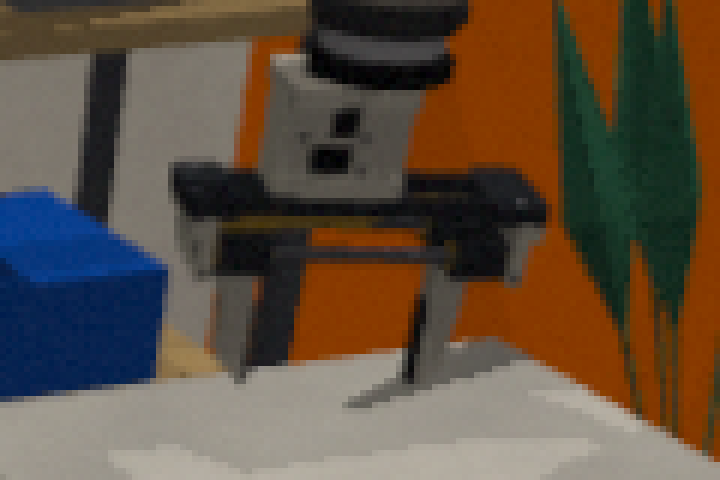

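View pics/g1.png

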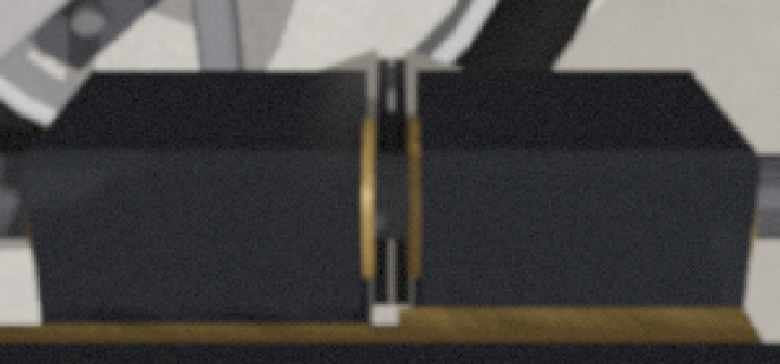

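Run:
```python
import cv2
a=cv2.imread("pics/w1.png")[10:300,50:360]; a=cv2.resize(a,None,fx=2.5,fy=2.0,interpolation=3)
for i in range(0,775,125): cv2.line(a,(i,0),(i,580),(0,0,255),1)
for i in range(0,580,100): cv2.line(a,(0,i),(775,i),(0,0,255),1)
cv2.imwrite("pics/w1z.png",a)
```

```text
(no output)
```

View pics/w1z.png

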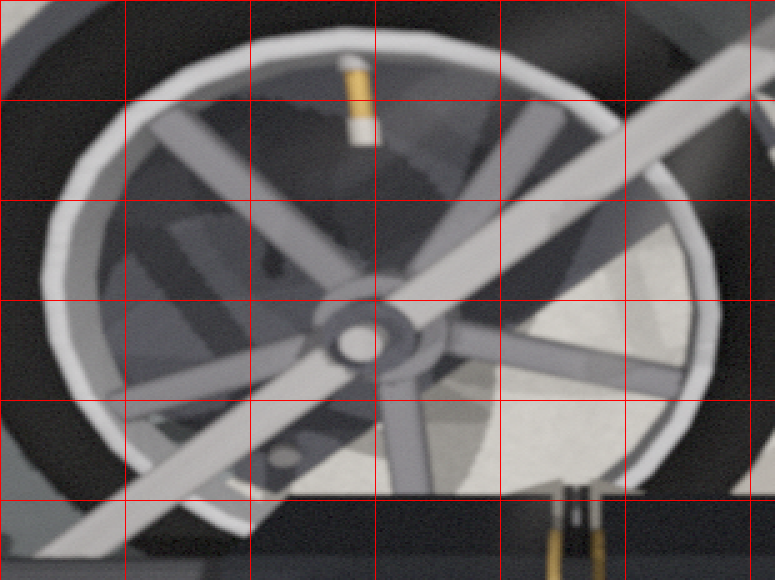

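```bash
cat > fit1.py <<'E'
from h import *
T=optics.camera_info("top");S=optics.camera_info("scene");W=optics.camera_info("wrist")
t=lambda u,v:(210+u/4,110+v/3.5); s=lambda u,v:(150+u/3.8,180+v/3.8); w=lambda u,v:(50+u/2.5,10+v/2)
a,b=.13,.185
base=np.array([[a,b,.01],[-a,b,.01],[-a,-b,.01],[a,-b,.01]])
tp=np.array([t(158,112),t(62,440),t(618,550),t(703,222)]); sp=np.array([s(737,440),s(130,490)])
ro=np.array([w(45,270),w(718,320),w(340,28),w(245,535)]); ri=np.array([w(65,290),w(693,310),w(350,53)])
th=np.linspace(0,2*np.pi,720)
def circ(ci,p,r,n,obs):
    q=proj(ci,toW(p,np.array([wp(r,x,n) for x in th])))
    d=obs[:,None]-q[None]; i=np.argmin((d**2).sum(2),1); return d[np.arange(len(obs)),i]
def res(q):
    p=q[:3];al=q[3]; v=np.array([wp(.103,al),wp(.071,al)])
    return np.concatenate([proj(T,toW(p,base))-tp, proj(S,toW(p,base[[0,3]]))-sp,
     proj(T,toW(p,v))-np.array([t(270,375),t(303,352)]),
     proj(W,toW(p,v))-np.array([w(350,60),w(367,143)]), circ(W,p,.110,.011,ro),circ(W,p,.103,.011,ri)]).ravel()
f=least_squares(res,np.r_[P0,AL0],diff_step=1e-3);print(f.x,"\n",np.round(f.fun.reshape(-1,2),1).tolist())
p=f.x[:3]
for n in (.03,.04,.05,.06): print(n, proj(W,toW(p,H+n*N)), (proj(S,toW(p,H+n*N))-[150,180])*3.8)
E
python3 fit1.py
```

```text
[ 0.55878506 -0.09232814 -0.22393354  2.48128914] 
 [[-0.3, -1.3], [-0.8, -0.3], [2.4, 1.8], [0.4, -1.3], [0.6, -0.2], [-1.0, 0.8], [-0.3, 0.6], [1.7, -0.8], [0.7, -1.7], [-0.8, 1.4], [1.1, 0.1], [-1.7, -0.3], [0.2, -0.9], [1.0, -1.8], [0.4, 0.4], [-3.0, -0.1], [0.5, 1.2]]
0.03 [[199.0306161  179.01576176]] [[416.15304414 114.99975292]]
0.04 [[196.13567784 181.64312647]] [[415.21236087  98.97856754]]
0.05 [[193.02082296 184.47008134]] [[414.26945674  82.91955771]]
0.06 [[189.66000282 187.52026737]] [[413.32432388  66.8225893 ]]
```

```bash
sed -i 's/^P0=.*/P0=np.array([.5588,-.0923,-.224]); AL0=2.481/' h.py
python3 - <<'E'
from h import *
d=np.radians
rows(pose(P0,.064,d(57),.05),5)
a=pose(P0,.064,d(57),.05)[0]; b=pose(P0,.064,d(57),-.006)[0]; print((b-a)/.25/5)
E
```

```text
total mm [ 30.  17. -91.] deg [-3.3  2.   7.4] per row [0.0244, 0.0134, -0.0727, -0.0058, 0.0034, 0.0128, 0] rowmm 19.5 rowdeg 1.66
[ 0.02184037 -0.00497574 -0.03879792]
```

```bash
python3 -m inch '[[0.0244,0.0134,-0.0727,-0.0058,0.0034,0.0128,0],[0.0244,0.0134,-0.0727,-0.0058,0.0034,0.0128,0],[0.0244,0.0134,-0.0727,-0.0058,0.0034,0.0128,0],[0.0244,0.0134,-0.0727,-0.0058,0.0034,0.0128,0],[0.0244,0.0134,-0.0727,-0.0058,0.0034,0.0128,0]]'
python3 - <<'E'
from h import *
d=np.radians
rows(pose(P0,.064,d(57),.05),1)
rows(pose(P0,.064,d(57),-.006),4)
im=optics.camera("wrist"); cv2.imwrite("pics/w2.png",im[:,:,::-1])
im=optics.camera("top"); cv2.imwrite("pics/t2.png",cv2.resize(im[110:280,210:410,::-1],None,fx=3.5,fy=3.5))
E
```

```text
clock: 3.43
ee_pos: [0.5759, -0.0381, 0.203]
eef_rot: [1.01, 2.414, 0.125]
wrist_force: [-0.4, -0.9, -0.6]
width: 0.0005
total mm [-0. -3. -2.] deg [ 0.2  0.4 -0.4] per row [-0.0004, -0.0121, -0.009, 0.0013, 0.0033, -0.0035, 0] rowmm 3.8 rowdeg 0.57
total mm [ 27.  -9. -51.] deg [ 0.2  0.4 -0.4] per row [0.0272, -0.0092, -0.0508, 0.0003, 0.0008, -0.0009, 0] rowmm 14.6 rowdeg 0.14
```

View pics/w2.png

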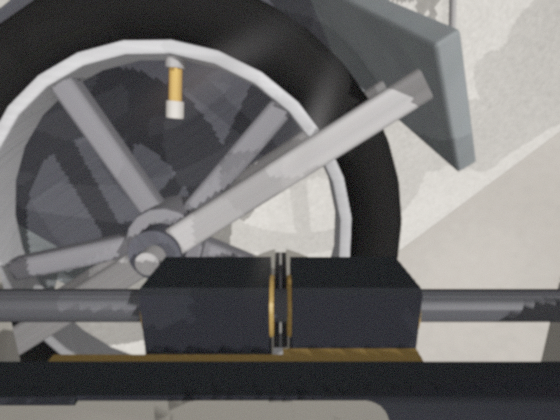

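View pics/t2.png

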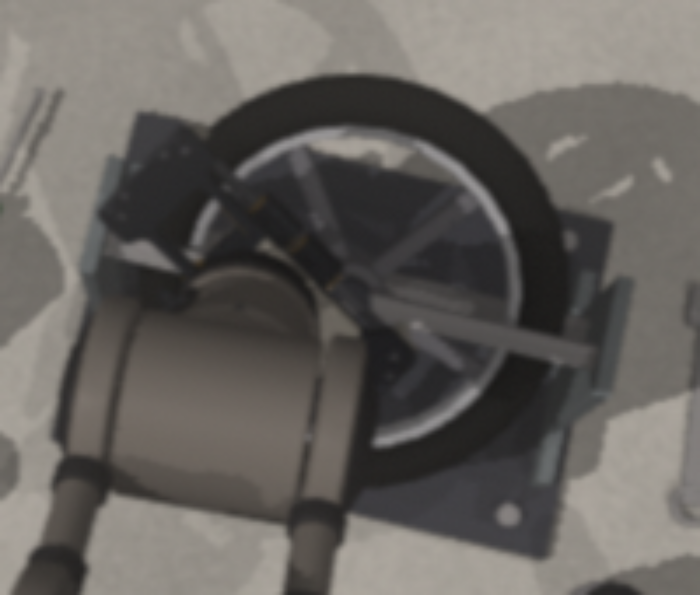

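```bash
python3 -m inch '[[0.0272,-0.0092,-0.0508,0.0003,0.0008,-0.0009,0],[0.0272,-0.0092,-0.0508,0.0003,0.0008,-0.0009,0],[0.0272,-0.0092,-0.0508,0.0003,0.0008,-0.0009,0],[0.0272,-0.0092,-0.0508,0.0003,0.0008,-0.0009,0]]'
python3 - <<'E'
from h import *
d=np.radians
rows(pose(P0,.064,d(57),-.006),1)
for k in range(57,-50,-12):
    a=pose(P0,.064,d(k),-.006); b=pose(P0,.064,d(k-12),-.006)
    print(k-12,np.round(np.r_[(b[0]-a[0])/.25, R.from_matrix(b[1]@a[1].T).as_rotvec()/2]/4,4).tolist())
E
```

```text
clock: 3.87
ee_pos: [0.6027, -0.0442, 0.1547]
eef_rot: [1.021, 2.416, 0.126]
wrist_force: [0.2, 0.6, 0.2]
width: 0.0001
total mm [ 0. -3. -3.] deg [-0.1  0.1 -0.1] per row [0.0017, -0.0125, -0.01, -0.001, 0.0006, -0.0005, 0] rowmm 4.0 rowdeg 0.14
45 [0.0069, -0.0102, 0.0052, 0.0128, -0.0029, -0.0227]
33 [0.0048, -0.0118, 0.0042, 0.0128, -0.0029, -0.0227]
21 [0.0025, -0.0128, 0.003, 0.0128, -0.0029, -0.0227]
9 [0.0001, -0.0133, 0.0017, 0.0128, -0.0029, -0.0227]
-3 [-0.0024, -0.0132, 0.0004, 0.0128, -0.0029, -0.0227]
-15 [-0.0047, -0.0125, -0.001, 0.0128, -0.0029, -0.0227]
-27 [-0.0068, -0.0113, -0.0024, 0.0128, -0.0029, -0.0227]
-39 [-0.0086, -0.0095, -0.0036, 0.0128, -0.0029, -0.0227]
-51 [-0.0101, -0.0074, -0.0047, 0.0128, -0.0029, -0.0227]
```

```bash
python3 -m inch '[[0.0069,-0.0152,0.001,0.0128,-0.0029,-0.0227,0],[0.0069,-0.0142,0.001,0.0128,-0.0029,-0.0227,0],[0.0069,-0.0112,0.0032,0.0128,-0.0029,-0.0227,0],[0.0069,-0.0102,0.0052,0.0128,-0.0029,-0.0227,0]]'; python3 -c "
from h import *
d=np.radians
rows(pose(P0,.064,d(45),-.006),1)
rows(pose(P0,.064,d(33),-.006),4)"
```

```text
clock: 4.2
ee_pos: [0.6082, -0.0537, 0.1581]
eef_rot: [1.284, 2.303, 0.205]
wrist_force: [-1.8, 2.9, -1.4]
width: 0.0005
total mm [ 2. -4. -1.] deg [-0.6 -0.1  0.3] per row [0.0072, -0.0154, -0.0029, -0.0051, -0.0006, 0.0025, 0] rowmm 4.3 rowdeg 0.66
total mm [  7. -16.   3.] deg [  5.3  -1.4 -10.1] per row [0.0066, -0.0156, 0.0035, 0.0115, -0.003, -0.0221, 0] rowmm 4.3 rowdeg 2.87
```

```bash
python3 -m inch '[[0.0066,-0.0166,0.003,0.0115,-0.003,-0.0221,0],[0.0066,-0.0166,0.003,0.0115,-0.003,-0.0221,0],[0.0056,-0.0166,0.003,0.0115,-0.003,-0.0221,0],[0.0056,-0.0166,0.003,0.0115,-0.003,-0.0221,0]]'; python3 -c "
from h import *
d=np.radians
rows(pose(P0,.064,d(33),-.006),1)
rows(pose(P0,.064,d(21),-.006),4)
im=optics.camera('top'); cv2.imwrite('pics/t3.png',cv2.resize(im[110:280,210:410,::-1],None,fx=3.5,fy=3.5))
im=optics.camera('wrist'); cv2.imwrite('pics/w3.png',im[:,:,::-1])
"
```

```text
clock: 4.53
ee_pos: [0.6124, -0.0658, 0.1649]
eef_rot: [1.527, 2.163, 0.276]
wrist_force: [1.1, 2.7, -1.5]
width: 0.0004
total mm [ 2. -4. -3.] deg [-0.6  0.   0.4] per row [0.0095, -0.0141, -0.0129, -0.0053, 0.0002, 0.0039, 0] rowmm 5.3 rowdeg 0.75
total mm [  5. -16.  -0.] deg [  5.2  -1.3 -10. ] per row [0.0049, -0.0163, -0.0002, 0.0114, -0.0028, -0.0217, 0] rowmm 4.3 rowdeg 2.83
```

View pics/t3.png

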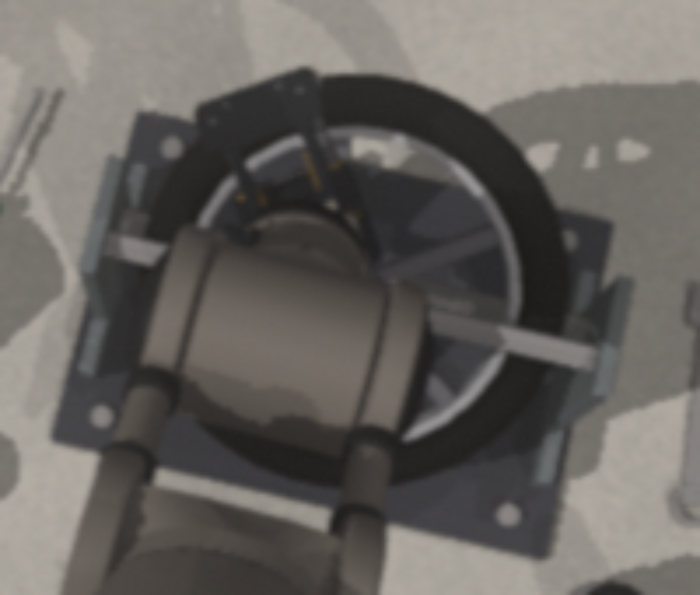

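View pics/w3.png

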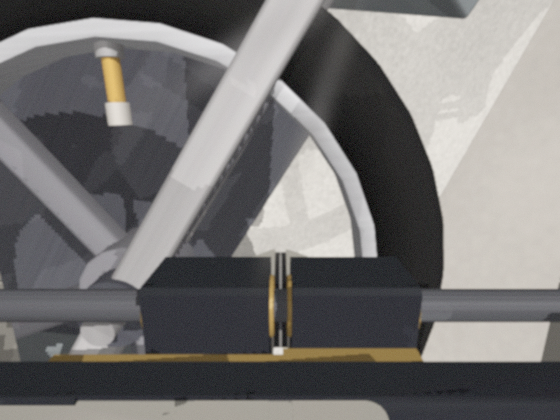

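```bash
cat > nx.py <<'E'
import sys
from h import *
d=np.radians
rr=float(sys.argv[3]) if len(sys.argv)>3 else .064
rows(pose(P0,rr,d(float(sys.argv[1])),-.006),5)
s=robot.read_state(); q=toW(np.r_[0,0,-P0[2]],s["ee_pos"]-np.r_[P0[:2],0])[0]-H
print("finger ang",np.degrees(np.arctan2(q[1],q@U)).round(1),"r",np.hypot(q[1],q@U).round(4),"n",(q@N).round(4))
E
python3 -m inch '[[0.005,-0.0163,0.0005,0.0114,-0.0028,-0.0217,0],[0.005,-0.0163,0.0005,0.0114,-0.0028,-0.0217,0],[0.003,-0.0163,0.0005,0.0114,-0.0028,-0.0217,0],[0.002,-0.0163,0.0005,0.0114,-0.0028,-0.0217,0],[0.001,-0.0163,0.0005,0.0114,-0.0028,-0.0217,0]]'; python3 nx.py 5 1
```

```text
clock: 5.05
ee_pos: [0.6154, -0.0821, 0.1695]
eef_rot: [1.79, 1.971, 0.354]
wrist_force: [0.7, 2.9, -0.9]
width: 0.0004
total mm [  1. -18.  -3.] deg [  6.4  -1.3 -11.6] per row [0.0011, -0.0141, -0.0023, 0.0112, -0.0023, -0.0202, 0] rowmm 3.6 rowdeg 2.66
finger ang 20.4 r 0.0647 n -0.0009
```

```bash
python3 -m inch '[[0.002,-0.0165,-0.004,0.0112,-0.0023,-0.0202,0],[0.001,-0.0165,-0.004,0.0112,-0.0023,-0.0202,0],[0.001,-0.0165,-0.003,0.0112,-0.0023,-0.0202,0],[0,-0.0165,-0.003,0.0112,-0.0023,-0.0202,0],[0,-0.0165,-0.003,0.0112,-0.0023,-0.0202,0]]'; python3 nx.py -10 1
```

```text
clock: 5.47
ee_pos: [0.6158, -0.0984, 0.1707]
eef_rot: [2.025, 1.764, 0.432]
wrist_force: [-1.4, 3.3, 2.3]
width: 0.0005
total mm [ -3. -18.  -4.] deg [  7.1  -1.4 -13. ] per row [-0.0027, -0.014, -0.0035, 0.0124, -0.0024, -0.0227, 0] rowmm 3.7 rowdeg 2.98
finger ang 6.0 r 0.065 n -0.0019
```

```bash
python3 -m inch '[[-0.001,-0.0165,-0.005,0.0124,-0.0024,-0.0227,0],[-0.002,-0.0165,-0.005,0.0124,-0.0024,-0.0227,0],[-0.003,-0.0165,-0.005,0.0124,-0.0024,-0.0227,0],[-0.004,-0.0165,-0.005,0.0124,-0.0024,-0.0227,0],[-0.004,-0.0165,-0.005,0.0124,-0.0024,-0.0227,0]]'; python3 nx.py -25 1
```

```text
clock: 5.88
ee_pos: [0.6122, -0.1146, 0.1705]
eef_rot: [2.264, 1.501, 0.511]
wrist_force: [-0.5, 3.2, 1.1]
width: 0.0005
total mm [ -8. -16.  -7.] deg [  7.1  -1.3 -13. ] per row [-0.006, -0.0127, -0.0053, 0.0125, -0.0023, -0.0226, 0] rowmm 3.8 rowdeg 2.97
finger ang -8.7 r 0.0654 n -0.0021
```

```bash
python3 -m inch '[[-0.005,-0.0155,-0.007,0.0125,-0.0023,-0.0226,0],[-0.006,-0.0155,-0.007,0.0125,-0.0023,-0.0226,0],[-0.007,-0.015,-0.007,0.0125,-0.0023,-0.0226,0],[-0.008,-0.015,-0.007,0.0125,-0.0023,-0.0226,0],[-0.008,-0.015,-0.007,0.0125,-0.0023,-0.0226,0]]'; python3 nx.py -40 1;  python3 -c "
from h import *
s=robot.read_state();print(s['joints'])
im=optics.camera('wrist'); cv2.imwrite('pics/w4.png',im[:,:,::-1])
"
```

```text
clock: 6.3
ee_pos: [0.6047, -0.1295, 0.1685]
eef_rot: [2.473, 1.207, 0.587]
wrist_force: [1.8, 3.8, -0.1]
width: 0.0004
total mm [-11. -13.  -9.] deg [  7.2  -1.1 -12.9] per row [-0.0086, -0.0104, -0.0073, 0.0125, -0.002, -0.0226, 0] rowmm 3.8 rowdeg 2.97
finger ang -23.4 r 0.0656 n -0.0018
[-0.37725499  0.33861117  1.84967972  0.1949337   0.43450943  0.12986943]
```

View pics/w4.png

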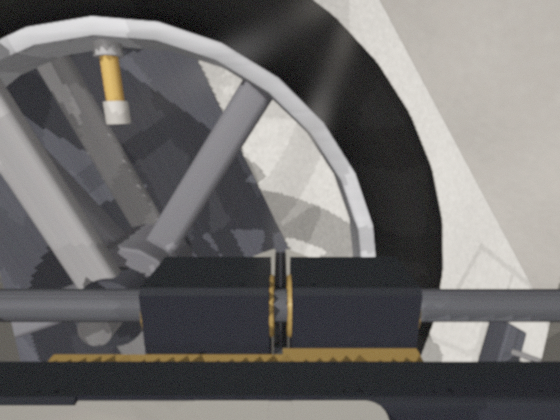

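```bash
python3 -m inch '[[-0.009,-0.013,-0.009,0.0125,-0.002,-0.0226,0],[-0.01,-0.0125,-0.009,0.0125,-0.002,-0.0226,0],[-0.0105,-0.0125,-0.009,0.0125,-0.002,-0.0226,0],[-0.0105,-0.012,-0.009,0.0125,-0.002,-0.0226,0],[-0.011,-0.012,-0.009,0.0125,-0.002,-0.0226,0]]'; python3 nx.py -52 1;  python3 -c "
from h import *
s=robot.read_state();print(s['joints'])
"
```

```text
clock: 6.77
ee_pos: [0.5942, -0.1426, 0.1641]
eef_rot: [2.645, 0.89, 0.652]
wrist_force: [1.4, 3.1, 1.1]
width: 0.0001
total mm [-10.  -7. -10.] deg [  6.   -0.7 -10.4] per row [-0.0083, -0.0057, -0.0076, 0.0105, -0.0013, -0.0182, 0] rowmm 3.2 rowdeg 2.41
finger ang -38.6 r 0.066 n -0.002
[-0.41115595  0.33281001  1.87623048  0.23831832  0.41669282  0.31743541]
```

```bash
python3 -m inch '[[-0.011,-0.01,-0.0095,0.0125,-0.0015,-0.0218,0],[-0.0115,-0.0095,-0.0095,0.0125,-0.0015,-0.0218,0],[-0.012,-0.009,-0.0095,0.0125,-0.0015,-0.0218,0],[-0.0125,-0.0085,-0.0095,0.0125,-0.0015,-0.0218,0],[-0.0125,-0.008,-0.0095,0.0125,-0.0015,-0.0218,0]]'; python3 nx.py -56 1;  python3 -c "
from h import *
s=robot.read_state();print(s['joints'])
a=pose(P0,.064,0,0)[0]; b=pose(P0,.064,0,.1)[0]; print((b-a)/.25)
"
```

```text
clock: 7.18
ee_pos: [0.5824, -0.1517, 0.1591]
eef_rot: [2.781, 0.564, 0.706]
wrist_force: [1.8, 2.3, 1.5]
width: 0.0005
total mm [-2.  0. -6.] deg [ 1.   0.3 -1.5] per row [-0.0018, 0.0001, -0.0051, 0.0017, 0.0005, -0.0026, 0] rowmm 1.4 rowdeg 0.37
finger ang -52.2 r 0.0667 n -0.0016
[-0.44044286  0.32608305  1.90423118  0.28135423  0.40299488  0.49971251]
[-0.19500335  0.04442629  0.34641   ]
```

```bash
python3 -m inch '[[0.012,0.008,0.006,0,0,0,0],[-0.039,0.009,0.0693,0,0,0,0],[-0.039,0.009,0.0693,0,0,0,0],[-0.039,0.009,0.0693,0,0,0,0],[-0.039,0.009,0.0693,0,0,0,0]]'; 
python3 -m inch '[[-0.039,0.009,0.0693,0,0,0,0],[-0.039,0.009,0.0693,0,0,0,0],[-0.039,0.009,0.0693,0,0,0,0],[-0.039,0.009,0.0693,0,0,0,0]]'
cat > meas.py <<'E'
import sys
from h import *
W=optics.camera_info("wrist"); im=optics.camera("wrist"); n=sys.argv[1]
cv2.imwrite(f"pics/{n}.png",im[:,:,::-1])
for cam in sys.argv[2].split(","):
    if cam!="wrist": 
        i2=optics.camera(cam); cv2.imwrite(f"pics/{n}_{cam}.png",cv2.resize(i2[110:280,210:410,::-1],None,fx=3.5,fy=3.5,interpolation=3))
    for x in spotter.spot_in(cam,"valve")[:2]:
        q=toW(np.r_[0,0,-P0[2]],np.array(x["xyz"])-np.r_[P0[:2],0])[0]-H
        print(cam,"valve",round(x["score"],2),"ang",np.degrees(np.arctan2(q[1],q@U)).round(1),"r",np.hypot(q[1],q@U).round(3),"n",(q@N).round(3))
    for x in spotter.outline_of(cam,"valve")[:1]:
        v,u=np.nonzero(x["region"]); C=optics.camera_info(cam)
        obs=np.array([u.mean(),v.mean()]); 
        f=least_squares(lambda k:(proj(C,toW(P0,wp(k[1],k[0])))-obs).ravel(),[.5,.087]); print(cam,"outline c",obs.round(1),"ang",np.degrees(f.x[0]).round(1),"r",f.x[1].round(3))
E
python3 meas.py w5 wrist,top
```

```text
clock: 7.6
ee_pos: [0.5449, -0.1389, 0.2308]
eef_rot: [2.779, 0.584, 0.696]
wrist_force: [0.4, 0.4, -0.6]
width: 0.0002
clock: 7.93
ee_pos: [0.5037, -0.1285, 0.3062]
eef_rot: [2.768, 0.603, 0.693]
wrist_force: [0.2, 0.2, -0.1]
width: 0.0002
wrist valve 0.91 ang 39.3 r 0.088 n 0.003
wrist outline c [204.3 105.9] ang 37.7 r 0.088
top valve 0.49 ang 40.0 r 0.082 n 0.004
top outline c [294.3 159.1] ang 39.4 r 0.086
```

View pics/w5.png

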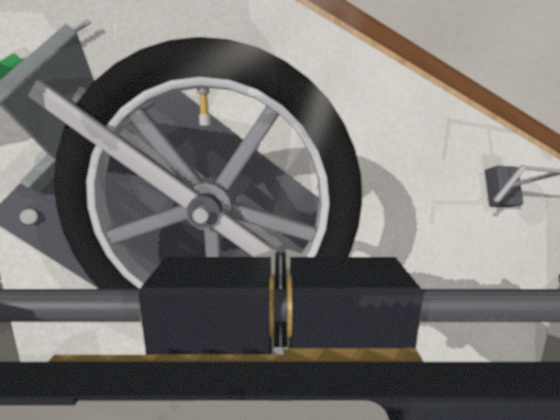

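View pics/w5_top.png

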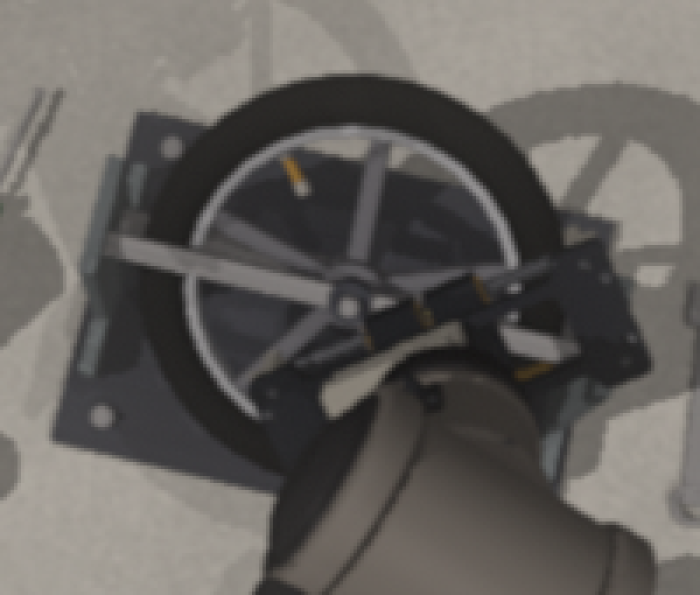

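Run:
```python
from h import *
d=np.radians
rows(pose(P0,.072,d(238),.11,jaw=d(58)),20)
```

```text
total mm [-45.  -4. -87.] deg [-54.   12.5  95.8] per row [-0.009, -0.0007, -0.0175, -0.0236, 0.0055, 0.0418, 0] rowmm 4.9 rowdeg 5.54
```

```bash
for i in 1 2 3 4; do python3 -m inch '[[-0.009,-0.0007,-0.0175,-0.0236,0.0055,0.0418,0],[-0.009,-0.0007,-0.0175,-0.0236,0.0055,0.0418,0],[-0.009,-0.0007,-0.0175,-0.0236,0.0055,0.0418,0],[-0.009,-0.0007,-0.0175,-0.0236,0.0055,0.0418,0],[-0.009,-0.0007,-0.0175,-0.0236,0.0055,0.0418,0]]' | grep -v width; done
python3 - <<'E'
from h import *
d=np.radians
rows(pose(P0,.072,d(238),.11,jaw=d(58)),2); rows(pose(P0,.072,d(238),.045,jaw=d(58)),5)
print(robot.read_state()["joints"])
E
python3 meas.py w6 wrist,top
```

```text
clock: 8.65
ee_pos: [0.4929, -0.1292, 0.2748]
eef_rot: [2.465, 1.239, 0.561]
wrist_force: [1.4, 0.5, -1.4]
clock: 9.07
ee_pos: [0.4802, -0.1294, 0.2439]
eef_rot: [2.032, 1.784, 0.4]
wrist_force: [-0.0, -0.4, -0.8]
clock: 9.48
ee_pos: [0.4672, -0.1295, 0.2134]
eef_rot: [1.499, 2.207, 0.222]
wrist_force: [-0.2, 0.2, 0.5]
clock: 9.9
ee_pos: [0.4539, -0.1293, 0.1833]
eef_rot: [0.892, 2.497, 0.035]
wrist_force: [-0.5, -0.4, -1.3]
total mm [ 5. -3. 33.] deg [ 3.9 -3.  -4.4] per row [0.0109, -0.0059, 0.0658, 0.0169, -0.013, -0.019, 0] rowmm 16.8 rowdeg 3.28
total mm [ 37. -10. -23.] deg [ 3.9 -3.  -4.4] per row [0.0297, -0.0081, -0.0187, 0.0068, -0.0052, -0.0076, 0] rowmm 9.0 rowdeg 1.31
[-0.51121037  0.07168087  2.13887862  0.23423324  0.46185744 -1.58104682]
wrist valve 0.45 ang -133.5 r 0.277 n -0.008
top valve 0.19 ang -9.6 r 0.014 n 0.013
top outline c [294.3 159. ] ang 39.4 r 0.086
```

View pics/w6.png

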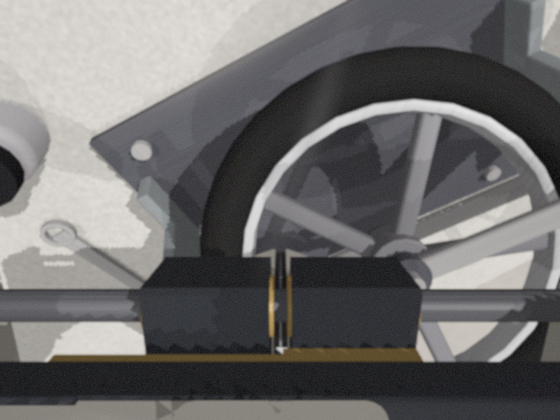

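View pics/w6_top.png

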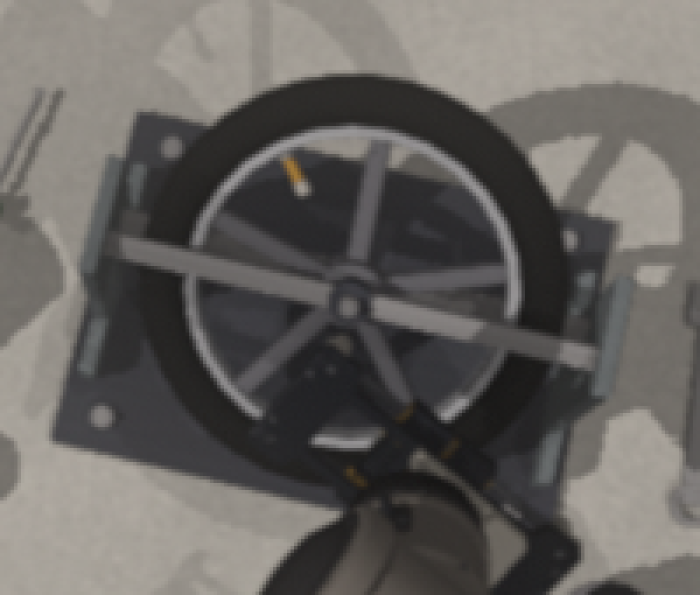

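Run:
```python
from h import *
d=np.radians
rows(pose(P0,.072,d(240),.045,jaw=d(45)),5)
```

```text
total mm [ 38. -12. -24.] deg [  9.8  -4.4 -15.3] per row [0.0303, -0.0092, -0.0191, 0.0172, -0.0076, -0.0268, 0] rowmm 9.3 rowdeg 3.75
```

```bash
python3 -m inch '[[0.03,-0.009,-0.017,0.0172,-0.0076,-0.0268,0],[0.03,-0.009,-0.017,0.0172,-0.0076,-0.0268,0],[0.03,-0.009,-0.017,0.0172,-0.0076,-0.0268,0],[0.03,-0.009,-0.017,0.0172,-0.0076,-0.0268,0],[0.03,-0.009,-0.017,0.0172,-0.0076,-0.0268,0]]'; python3 nx.py 240 1
python3 - <<'E'
from h import *
d=np.radians
rows(pose(P0,.072,d(240),.045,jaw=d(45)),2)
rows(pose(P0,.072,d(240),-.006,jaw=d(45)),4)
im=optics.camera('wrist'); cv2.imwrite('pics/w7.png',im[:,:,::-1])
E
```

```text
clock: 10.62
ee_pos: [0.4951, -0.1417, 0.1657]
eef_rot: [1.294, 2.286, 0.203]
wrist_force: [-0.2, 0.2, 0.5]
width: 0.0004
total mm [ 27.   1. -47.] deg [  80.3  -18.3 -141.6] per row [0.0218, 0.0007, -0.0375, 0.1401, -0.0319, -0.2472, 0] rowmm 10.9 rowdeg 32.76
finger ang -116.8 r 0.0698 n 0.0478
total mm [-2.  1. -5.] deg [-0.5  0.4  1. ] per row [-0.0049, 0.0011, -0.0095, -0.0021, 0.002, 0.0045, 0] rowmm 2.7 rowdeg 0.61
total mm [ 22.  -5. -49.] deg [-0.5  0.4  1. ] per row [0.0224, -0.0051, -0.0489, -0.001, 0.001, 0.0023, 0] rowmm 13.5 rowdeg 0.31
```

View pics/w7.png

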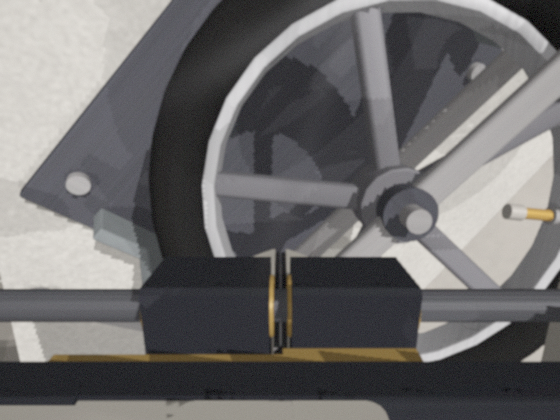

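Run:
```python
from h import *
d=np.radians
rows(pose(P0,.073,d(238.5),.04,jaw=d(57)),4)
```

```text
total mm [ -3.   1. -10.] deg [-6.5  1.8 11.6] per row [-0.0026, 0.0011, -0.0096, -0.0141, 0.004, 0.0254, 0] rowmm 2.5 rowdeg 3.36
```

```bash
python3 -m inch '[[-0.004,0.0011,-0.007,-0.0141,0.004,0.0254,0],[-0.004,0.0011,-0.006,-0.0141,0.004,0.0254,0],[-0.004,0.0011,-0.005,-0.0141,0.004,0.0254,0],[-0.003,0.0011,-0.005,-0.0141,0.004,0.0254,0]]'; python3 nx.py 240 1
python3 - <<'E'
from h import *
d=np.radians
rows(pose(P0,.073,d(238),.04,jaw=d(57)),2)
rows(pose(P0,.073,d(238),-.006,jaw=d(57)),4)
E
```

```text
clock: 11.0
ee_pos: [0.4929, -0.1416, 0.1598]
eef_rot: [1.012, 2.42, 0.12]
wrist_force: [-0.3, -0.3, 0.1]
width: 0.0004
total mm [ 30.   1. -41.] deg [  86.5  -19.7 -153.7] per row [0.0236, 0.0006, -0.0328, 0.151, -0.0344, -0.2682, 0] rowmm 10.1 rowdeg 35.49
finger ang -120.0 r 0.0724 n 0.0438
total mm [ 0.  1. -5.] deg [ 0.2 -0.1 -0.4] per row [0.0, 0.0017, -0.009, 0.001, -0.0002, -0.0018, 0] rowmm 2.3 rowdeg 0.23
total mm [ 22.  -4. -44.] deg [ 0.2 -0.1 -0.4] per row [0.0224, -0.0043, -0.0444, 0.0005, -0.0001, -0.0009, 0] rowmm 12.5 rowdeg 0.12
```

```bash
python3 -m inch '[[0.0224,-0.0035,-0.0444,0.0005,-0.0001,-0.0009,0],[0.0224,-0.0035,-0.0444,0.0005,-0.0001,-0.0009,0],[0.0224,-0.0035,-0.0444,0.0005,-0.0001,-0.0009,0],[0.0224,-0.0035,-0.0444,0.0005,-0.0001,-0.0009,0]]'; python3 nx.py 240 1
python3 - <<'E'
from h import *
d=np.radians
rows(pose(P0,.073,d(224),-.006,jaw=d(44)),5)
print(robot.read_state()["joints"])
E
```

```text
clock: 11.33
ee_pos: [0.5166, -0.1466, 0.1216]
eef_rot: [1.014, 2.423, 0.126]
wrist_force: [-0.1, 0.5, -0.6]
width: 0.0004
total mm [ 6.  6. -3.] deg [  86.3  -19.3 -153.7] per row [0.0046, 0.0046, -0.0022, 0.1506, -0.0337, -0.2683, 0] rowmm 1.7 rowdeg 35.47
finger ang -118.9 r 0.0712 n -0.0014
total mm [-10.  14. -13.] deg [  6.3  -1.6 -11.7] per row [-0.0084, 0.0115, -0.0104, 0.0109, -0.0027, -0.0204, 0] rowmm 4.4 rowdeg 2.67
[-0.50494724  0.29488029  2.09805256  0.53207339  0.28370645 -1.76082581]
```

```bash
python3 -m inch '[[-0.006,0.004,-0.004,0.004,0.0175,0,0]]'; python3 nx.py 240 1
python3 - <<'E'
from h import *
print(robot.read_state()["joints"])
E
```

```text
clock: 11.42
ee_pos: [0.5151, -0.1457, 0.1193]
eef_rot: [1.03, 2.458, 0.12]
wrist_force: [0.6, -0.2, 0.3]
width: 0.0002
total mm [ 7.  5. -1.] deg [  83.4  -18.6 -155.3] per row [0.0058, 0.0039, -0.0004, 0.1456, -0.0325, -0.2711, 0] rowmm 1.7 rowdeg 35.46
finger ang -120.9 r 0.0719 n -0.0025
[-0.49755396  0.30112131  2.07200695  0.41541067  0.32876914 -1.63936723]
```

```bash
python3 -m inch '[[-0.0075,0.0115,-0.007,0.012,0.0075,-0.018,0],[-0.0075,0.0115,-0.007,0.012,0.0075,-0.018,0],[-0.0075,0.0115,-0.007,0.012,0.0075,-0.018,0]]'; python3 nx.py 240 1
python3 - <<'E'
from h import *
print(robot.read_state()["joints"])
d=np.radians
print((pose(P0,.071,d(218),-.005)[0]-robot.read_state()["ee_pos"])/.25)
E
```

```text
clock: 11.67
ee_pos: [0.5113, -0.1392, 0.1149]
eef_rot: [1.211, 2.446, 0.149]
wrist_force: [-2.1, -4.2, 2.7]
width: 0.0002
total mm [11. -2.  4.] deg [  75.4  -17.2 -151.4] per row [0.0089, -0.0013, 0.0031, 0.1316, -0.0299, -0.2642, 0] rowmm 2.4 rowdeg 34.0
finger ang -127.8 r 0.0712 n -0.0038
[-0.47899584  0.31132792  2.03810239  0.29244565  0.39990478 -1.37737125]
[-0.02804704  0.0580164  -0.02877182]
```

```bash
python3 -m inch '[[-0.008,0.014,-0.0065,0.012,0.005,-0.018,0],[-0.008,0.014,-0.0065,0.012,0.005,-0.018,0],[-0.007,0.015,-0.0065,0.012,0.005,-0.018,0],[-0.007,0.015,-0.006,0.012,0.005,-0.018,0],[-0.006,0.015,-0.005,0.012,0.005,-0.018,0]]'; python3 nx.py 240 1
python3 - <<'E'
from h import *
print(robot.read_state()["joints"])
d=np.radians
print((pose(P0,.071,d(203),-.005)[0]-robot.read_state()["ee_pos"])/.25)
im=optics.camera('wrist'); cv2.imwrite('pics/w8.png',im[:,:,::-1])
im=optics.camera('top'); cv2.imwrite('pics/w8_top.png',cv2.resize(im[110:280,210:410,::-1],None,fx=3.5,fy=3.5,interpolation=3))
E
```

```text
clock: 12.08
ee_pos: [0.5054, -0.1264, 0.1103]
eef_rot: [1.508, 2.373, 0.212]
wrist_force: [-1.0, -3.7, -0.5]
width: 0.0004
total mm [ 17. -14.   8.] deg [  64.8  -14.9 -142.8] per row [0.0136, -0.0116, 0.0068, 0.1132, -0.026, -0.2493, 0] rowmm 4.8 rowdeg 31.52
finger ang -139.8 r 0.0699 n -0.0035
[-0.46225963  0.32177807  2.00656128  0.24321525  0.48748681 -1.09752047]
[-0.0221069   0.07621391 -0.02935984]
```

View pics/w8.png

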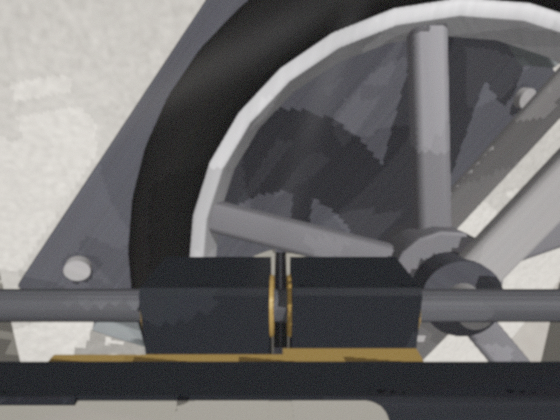

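View pics/w8_top.png

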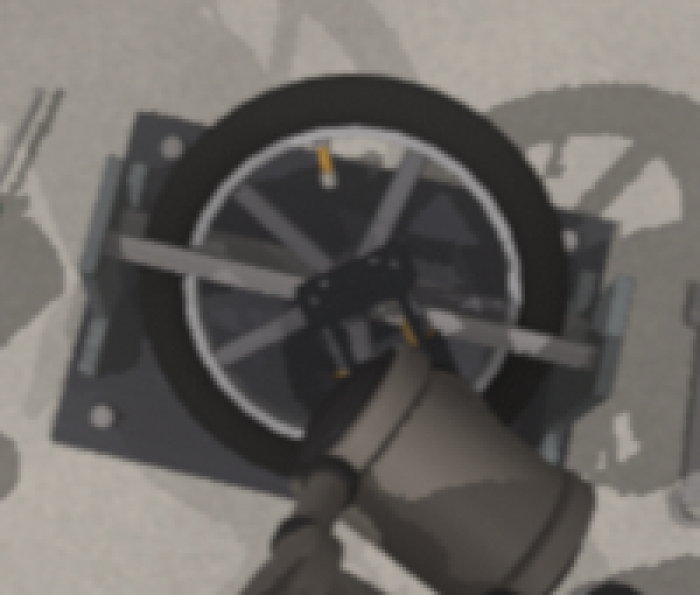

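```bash
cat > st.py <<'E'
from h import *
import sys
s=robot.read_state();d=np.radians
M=R.from_rotvec(s["eef_rot"]).as_matrix(); Rz=R.from_rotvec([0,0,-P0[2]]).as_matrix()
L=Rz@M; q=Rz@(s["ee_pos"]-np.r_[P0[:2],0])-H
print("joints",s["joints"].round(3)); print("tilt off normal",np.degrees(np.arccos(-L[:,2]@N)).round(1),"jaw ang",np.degrees(np.arctan2(L[1,1],L[:,1]@U)).round(1))
print("finger",np.degrees(np.arctan2(q[1],q@U)).round(1)%360,"r",np.hypot(q[1],q@U).round(4),"n",(q@N).round(4))
# body front plane height above stub tip
tip=.044*N; print("stub behind TCP along tool", ((q-tip)@L[:,2]).round(4))
if len(sys.argv)>1:
    b=pose(P0,float(sys.argv[2]),d(float(sys.argv[1])),-.005)[0]; print("units to target",((b-s["ee_pos"])/.25).round(4))
E
python3 -m inch '[[-0.004,0.015,-0.0055,0.0115,-0.0026,-0.02,0],[-0.004,0.015,-0.0055,0.0115,-0.0026,-0.02,0],[-0.004,0.015,-0.0055,0.0115,-0.0026,-0.02,0]]'; python3 st.py 203 .07
```

```text
clock: 12.43
ee_pos: [0.5041, -0.1174, 0.1076]
eef_rot: [1.661, 2.273, 0.277]
wrist_force: [-2.4, -1.4, 1.7]
width: 0.0002
joints [-0.462  0.32   2.028  0.305  0.469 -1.02 ]
tilt off normal 9.6 jaw ang 30.1
finger 212.4 r 0.0682 n -0.0041
stub behind TCP along tool 0.0546
units to target [-0.0133  0.0409 -0.0168]
```

```bash
python3 -m inch '[[-0.004,0.0145,-0.0055,0.0105,-0.0015,-0.018,0],[-0.003,0.0145,-0.0055,0.0105,-0.0015,-0.018,0],[-0.003,0.0145,-0.005,0.0105,-0.0015,-0.018,0]]'; python3 st.py 196 .07
python3 - <<'E'
from h import *
T=optics.camera_info("top")
im=optics.camera('top'); cv2.imwrite('pics/w9_top.png',cv2.resize(im[110:280,210:410,::-1],None,fx=4,fy=4,interpolation=3))
for x in spotter.outline_of("top","valve")[:1]:
    v,u=np.nonzero(x["region"]); obs=np.array([u.mean(),v.mean()])
    f=least_squares(lambda k:(proj(T,toW(P0,wp(k[1],k[0])))-obs).ravel(),[.2,.087]); print(x["score"],obs,np.degrees(f.x[0]),f.x[1])
E
```

```text
clock: 12.68
ee_pos: [0.5026, -0.1086, 0.1051]
eef_rot: [1.802, 2.174, 0.332]
wrist_force: [-2.4, -3.4, 2.6]
width: 0.0003
joints [-0.458  0.318  2.046  0.356  0.455 -0.94 ]
tilt off normal 9.5 jaw ang 22.8
finger 204.7 r 0.068 n -0.0046
stub behind TCP along tool 0.0552
units to target [-0.0099  0.0395 -0.0124]
0.56 [313.78947368 156.60526316] 8.85519264979091 0.08271686894096071
```

View pics/w9_top.png

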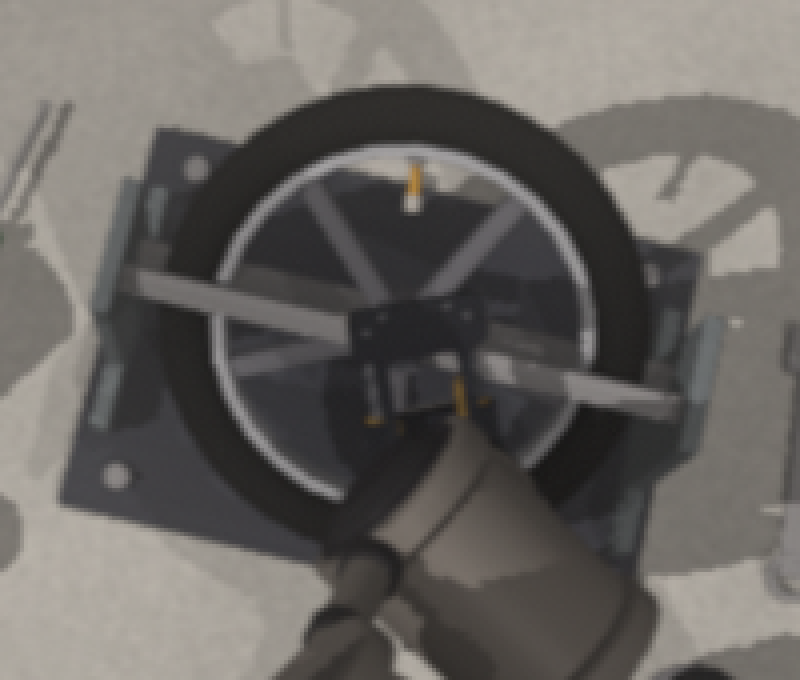

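```bash
python3 -m inch '[[-0.003,0.0135,-0.004,0.0105,-0.0015,-0.018,0],[-0.003,0.0135,-0.004,0.008,-0.0015,-0.014,0],[0,0,0,0,0,0,0]]'; python3 st.py 195 .068
cat > vt.py <<'E'
from h import *
import sys
T=optics.camera_info("top")
im=optics.camera('top'); cv2.imwrite(f'pics/{sys.argv[1]}.png',cv2.resize(im[110:280,210:410,::-1],None,fx=4,fy=4,interpolation=3)); np.save(f"pics/{sys.argv[1]}.npy",im)
for x in spotter.outline_of("top","valve")[:1]:
    v,u=np.nonzero(x["region"]); obs=np.array([u.mean(),v.mean()])
    f=least_squares(lambda k:(proj(T,toW(P0,wp(k[1],k[0])))-obs).ravel(),[.2,.087]); print("valve",round(x["score"],2),obs.round(1),"ang",np.degrees(f.x[0]).round(1),f.x[1].round(3))
E
python3 vt.py t10
```

```text
clock: 13.03
ee_pos: [0.502, -0.1028, 0.104]
eef_rot: [1.877, 2.115, 0.364]
wrist_force: [-0.3, -0.5, -0.0]
width: 0.0004
joints [-0.455  0.317  2.057  0.387  0.445 -0.897]
tilt off normal 9.5 jaw ang 18.8
finger 199.6 r 0.0679 n -0.0047
stub behind TCP along tool 0.0554
units to target [-0.0005  0.0215 -0.0045]
valve 0.39 [317.7 156. ] ang 3.0 0.085
```

View pics/t10.png

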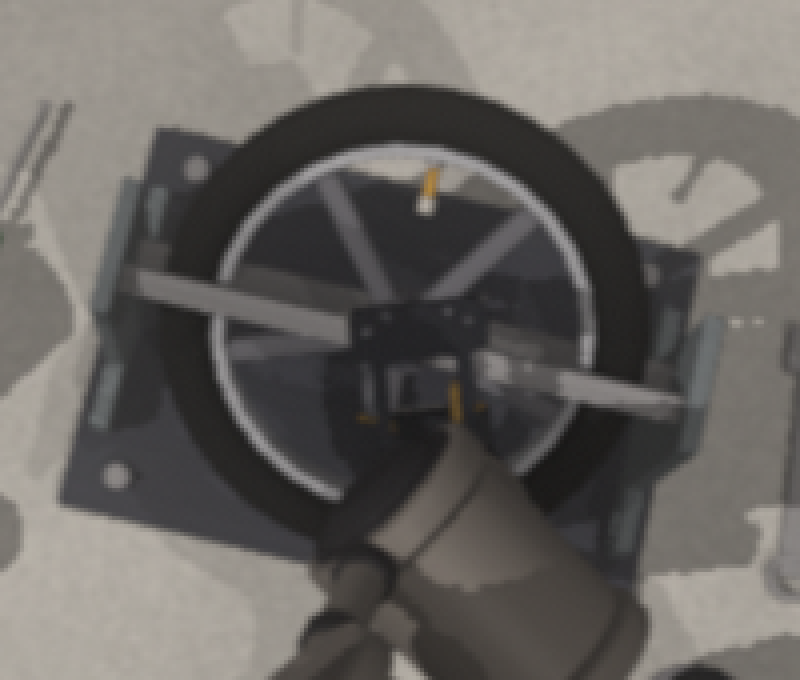

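```bash
python3 -m inch '[[-0.0005,0.0095,-0.001,0.004,-0.0005,-0.007,0],[0,0,0,0,0,0,0]]'; python3 st.py 195 .068
python3 vt.py t11
python3 - <<'E'
from h import *
T=optics.camera_info("top")
im=np.load("pics/t11.npy")[:,:,::-1].copy()
im=cv2.resize(im[110:280,210:410],None,fx=4,fy=4,interpolation=3)
def dot(P,c):
    for u,v in proj(T,toW(P0,P)): cv2.circle(im,(int((u-210+.5)*4),int((v-110+.5)*4)),1,c,-1)
for k in (36,108,252,324): dot(np.array([wp(r,np.radians(k),.007) for r in np.linspace(.03,.1,20)]),(255,255,0))
dot(np.array([wp(r,0) for r in np.linspace(.071,.103,8)]),(255,0,255))
dot(np.array([wp(.103,x,.011) for x in np.linspace(0,6.28,150)]),(0,255,0))
dot(np.array([H+.031*N+y*Y for y in np.linspace(-.168,.168,40)]),(0,255,255))
cv2.imwrite("pics/t11f.png",im)
E
```

```text
clock: 13.3
ee_pos: [0.502, -0.1006, 0.1036]
eef_rot: [1.892, 2.104, 0.369]
wrist_force: [0.7, 0.6, 0.0]
width: 0.0
joints [-0.451  0.317  2.059  0.39   0.443 -0.883]
tilt off normal 9.5 jaw ang 18.0
finger 197.8 r 0.0678 n -0.0047
stub behind TCP along tool 0.0556
units to target [-0.0006  0.0129 -0.0033]
valve 0.43 [318.7 157.6] ang 1.0 0.082
```

View pics/t11f.png

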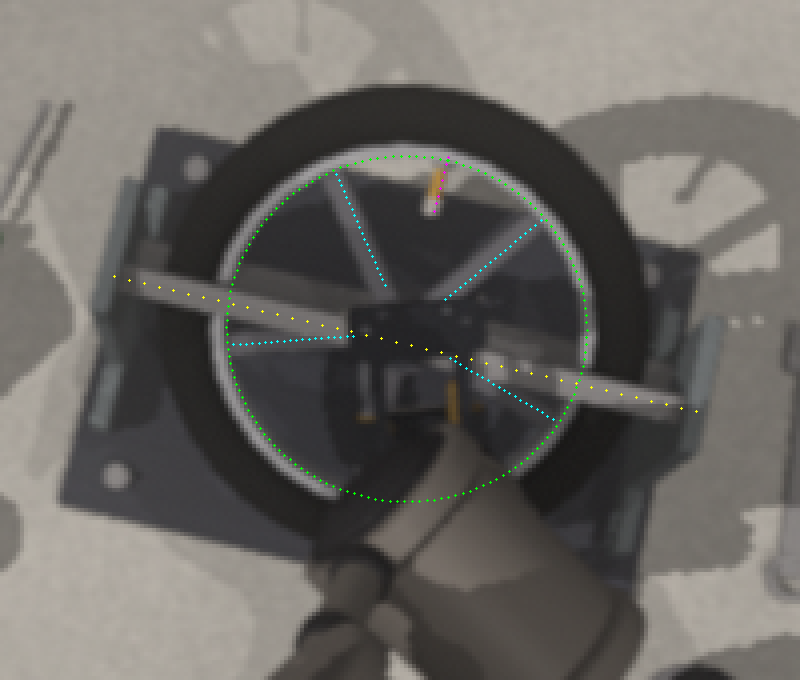

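```bash
python3 -m inch '[[-0.003,-0.013,0,0,0,0,0],[-0.03,0.005,0.052,0,0,0,0],[-0.039,0.009,0.0693,0,0,0,0],[-0.039,0.009,0.0693,0,0,0,0],[-0.039,0.009,0.0693,0,0,0,0]]'; 
python3 -m inch '[[-0.039,0.009,0.0693,0,0,0,0],[-0.039,0.009,0.0693,0,0,0,0],[-0.039,0.009,0.0693,0,0,0,0],[-0.039,0.009,0.0693,0,0,0,0],[-0.02,0.009,0.06,0,0,0,0]]';  python3 st.py; python3 meas.py w12 wrist,top
```

```text
clock: 13.82
ee_pos: [0.4621, -0.0949, 0.1664]
eef_rot: [1.896, 2.113, 0.367]
wrist_force: [0.5, -0.4, 0.5]
width: 0.0002
clock: 14.23
ee_pos: [0.414, -0.0826, 0.2545]
eef_rot: [1.895, 2.117, 0.366]
wrist_force: [0.3, 0.0, 0.6]
width: 0.0003
joints [-0.525 -0.079  2.009  0.243  0.898 -0.758]
tilt off normal 10.2 jaw ang 18.3
finger 198.8 r 0.0706 n 0.1708
stub behind TCP along tool -0.1163
wrist valve 0.69 ang 0.9 r 0.087 n 0.006
wrist outline c [470.2 250.2] ang 0.2 r 0.089
top valve 0.42 ang -1.1 r 0.084 n 0.004
top valve 0.29 ang -129.1 r 0.285 n 0.022
top outline c [318.6 158.9] ang 0.7 r 0.079
```

View pics/w12.png

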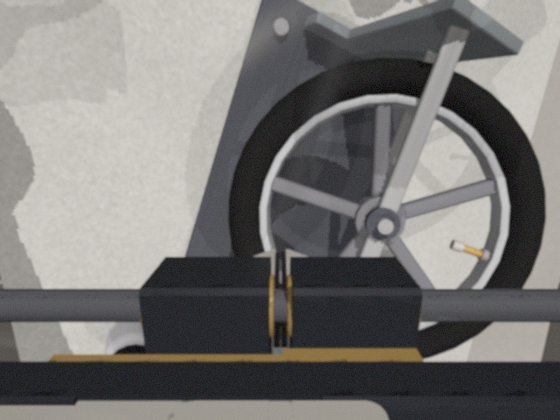

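View pics/w12_top.png

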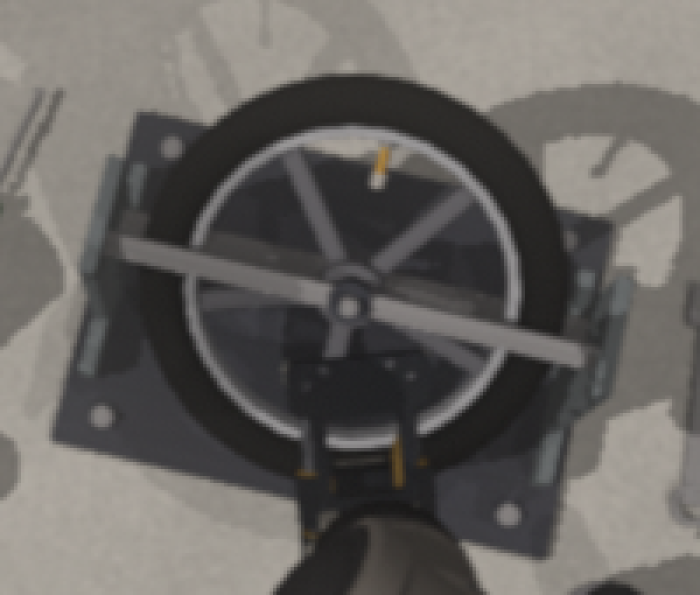

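Run:
```python
import cv2
a=cv2.imread("pics/w12.png")[20:340,240:550]; a=cv2.resize(a,None,fx=2.5,fy=1.8,interpolation=3)
for i in range(0,775,125): cv2.line(a,(i,0),(i,580),(0,0,255),1)
for i in range(0,576,90): cv2.line(a,(0,i),(775,i),(0,0,255),1)
cv2.imwrite("pics/w12z.png",a)
```

```text
(no output)
```

View pics/w12z.png

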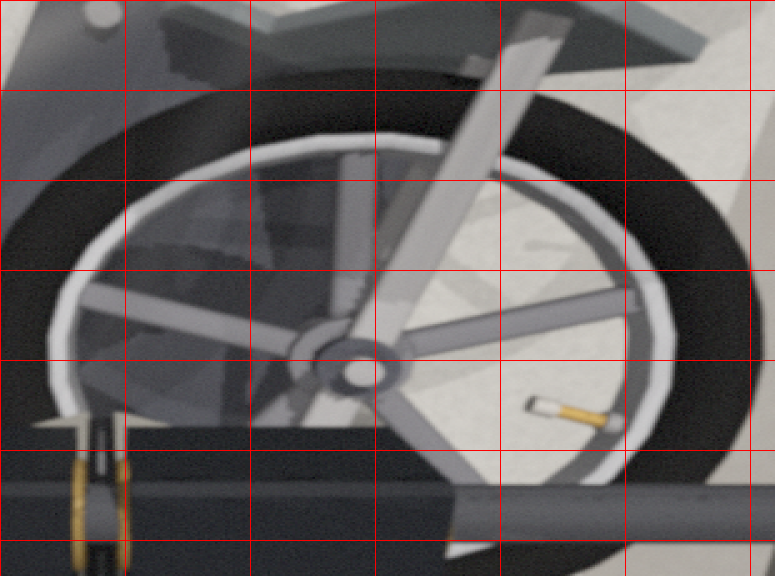

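Run:
```python
from h import *
W=optics.camera_info("wrist"); w=lambda u,v:(240+u/2.5,20+v/1.8)
ro=np.array([w(48,335),w(675,335),w(365,133),w(645,265),w(130,225)])
bar=np.array([w(548,22),w(466,180),w(417,270)])
th=np.linspace(0,2*np.pi,1440); ys=np.linspace(-.17,.17,1000)
def near(q,o):
    d=o[:,None]-q[None]; i=np.argmin((d**2).sum(2),1); return d[np.arange(len(o)),i]
sp=lambda p,a,o: near(proj(W,toW(p,np.array([wp(r,a,.007) for r in np.linspace(.022,.103,300)]))),o)
def res(q):
    p=q[:3];al=q[3]
    r=[near(proj(W,toW(p,np.array([wp(.110,x,.011) for x in th]))),ro), near(proj(W,toW(p,H+.031*N+ys[:,None]*Y)),bar),
       proj(W,toW(p,H+.044*N))-np.array([w(364,372)]),
       proj(W,toW(p,np.array([wp(.103,al),wp(.071,al)])))-np.array([w(620,424),w(528,403)])]
    r+=[sp(p,al+np.radians(36),np.array([w(410,345),w(620,302)])),sp(p,al+np.radians(108),np.array([w(347,300),w(357,165)])),sp(p,al+np.radians(180),np.array([w(280,342),w(100,297)]))]
    return np.concatenate(r).ravel()
f=least_squares(res,np.r_[P0,0.],diff_step=1e-3,x_scale=[.01,.01,.01,.02]);print(f.x,np.degrees(f.x[3]),"\n",np.round(f.fun.reshape(-1,2),1).tolist())
f2=least_squares(lambda k:res(np.r_[P0,k]),[0.01],diff_step=1e-2);print(np.degrees(f2.x))
for k in np.radians([-4,-3,-2,-1,0,1,2,3,4]):
    g=least_squares(lambda q:res(np.r_[q,k]),P0,diff_step=1e-3); print(np.degrees(k).round(),g.cost.round(1),g.x.round(4))
```

```text
[ 0.55774798 -0.09222671 -0.23673276  0.01936616] 1.1095992754266484 
 [[0.3, -0.2], [-1.7, -0.1], [-0.1, -0.1], [-3.6, 1.6], [5.1, 4.3], [-1.3, -0.4], [0.7, 0.4], [1.2, 0.3], [0.4, 1.2], [-0.1, 0.9], [1.9, 1.0], [-0.4, -1.8], [-0.4, -1.0], [-1.4, 0.0], [-0.1, -0.0], [0.7, -1.7], [1.0, -2.6]]
[0.6567562]
-4.0 151.8 [ 0.5588 -0.0917 -0.1788]
-3.0 115.0 [ 0.5585 -0.0917 -0.1911]
-2.0 86.2 [ 0.5583 -0.0919 -0.2022]
-1.0 65.2 [ 0.5581 -0.092  -0.2146]
0.0 52.0 [ 0.558  -0.0921 -0.2244]
1.0 46.7 [ 0.5578 -0.0922 -0.2361]
2.0 49.1 [ 0.5575 -0.0922 -0.2487]
3.0 59.6 [ 0.5573 -0.0923 -0.2601]
4.0 77.9 [ 0.5571 -0.0923 -0.2714]
```

```bash
python3 -m inch '[[-0.02,0,0.08,0,0,0,0],[-0.02,0,0.08,0,0,0,0],[0,0,0,0,0,0,0],[0,0,0,0,0,0,0],[0,0,0,0,0,0,0]]'; python3 vt.py t13
python3 - <<'E'
from h import *
for t in ("jar","driver","wrench"): print(t,[x["xyz"] for x in spotter.spot_in("top",t)[:1]])
optics.camera("scene")
for t in ("jar","spool","driver","wrench"): print(t,[x["xyz"] for x in spotter.spot_in("scene",t)[:1]])
s=robot.read_state();print(s["clock"],abs(s["joint_velocities"]).max(),s["wrist_force"]); print(robot.finish_job())
E
```

```text
clock: 14.95
ee_pos: [0.4036, -0.082, 0.287]
eef_rot: [1.906, 2.128, 0.363]
wrist_force: [-0.3, 0.1, 0.7]
width: 0.0006
valve 0.6 [319.  156.7] ang 0.9 0.084
jar [[0.3476, -0.2738, 0.0676]]
driver [[0.615, 0.178, 0.0229]]
wrench [[0.5056, -0.3644, 0.0072]]
jar [[0.3682, -0.2818, 0.0554]]
spool [[0.4493, 0.2066, 0.0421]]
driver [[0.6274, 0.1713, 0.0185]]
wrench [[0.5231, -0.3622, 0.0088]]
15.45 0.0017108076261953917 [ 0.04628639 -0.60700323 -0.0068725 ]
the job is handed in; nothing more can be done
None
```

The valve stem is now at the top of the wheel, and the job is handed in. I pushed in two strokes with the closed fingertips. One went above the bar, turning the valve from about 142° to 39°. The other went below the bar and brought it to the top. I then drew the hand out and clear.

**Valve position:** the last checks, with the hand out of the wheel, put the valve between −1.1° and +1.1° of twelve o'clock. They were a wrist-camera fit (1.1°, or 0.7° with the stand pose fixed), direct network readings (+0.9° wrist, −1.1° top) and the top-camera outline (0.9°).

**Forces and time:** the forces I read during pushing stayed at about 6 N or below, and near zero at the end. The clock stood at about 15.5 s of the 61 s allowed.

**Surroundings:** the jar, spool, screwdriver and wrench were found where they started, within about 6 mm, roughly what the spotter can resolve. I saw no contact with the tyre, valve or bar in the pictures or forces.

**Joint limit:** on the lower stroke, joint 5 came within 0.004 rad of its limit, with none of the readings past it. I tilted the tool about 10° to move away from it.

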